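# Lock the bayonet cap onto the rod holder

## Robot

A 6-joint arm with a two-finger parallel gripper is mounted at the origin on the work surface. World frame = base frame: x ahead of the robot, y to its left, z up, the work surface at z = 0. Lengths are in m, angles in rad, forces in N, time in s.
With the tool pointing down it reaches from about 0.4 to 0.925 m from the base axis. Payload 3.4 kg.
Tool frame: the origin (TCP) lies on the centre line of the jaws, within the pads' length; the fingertips stand 19 mm ahead of it and the grasp point (between the pads) is the TCP (arm.tip_reach is the distance from the TCP to the fingertips, in m); z points along the fingers, y is the line along which they close (so a half turn about z gives the same grasp; the last joint's range is limited). The gripper opens to 85 mm and grips with 20 to 120 N. Pads are 22 mm wide; open, the fingers measure 114 mm over their backs; the gripper's body (76 mm by 85 mm) begins 54 mm behind the grasp point. The pads swing forward as they close: fully open they stand 13 mm farther back than shut.
Start: joints at [1.067, 0.307, 1.506, -0, 1.328, -0.073], TCP at [0.24, 0.522, 0.229] pointing down, gripper open.
Joint ranges: [-3.12, 3.12], [-1.05, 2.28], [0.14, 2.33], [-1.42, 4.57], [0.1, 2.73], [-2.68, 2.68]. Speed limits (rad/s): [2.57, 2.57, 3.14, 3.14, 3.14, 3.14].

## Interface

Orientations are given as [roll, pitch, yaw] about the fixed x, y, z axes, in that order (R = Rz(yaw) Ry(pitch) Rx(roll)).
In Python, from cell import telemetry, imaging, finish_job, boxes_of, trace, place_of, arm gives the robot as it stands.
- The arm moves only by the tool arm_command, never from a script. Its argument "moves" is a list of rows, each a list of 5 numbers: the shift along the world's x, y, z in m, then the turn about the world's z in rad, then the closure, from 0 (fully open) to 1 (shut). In form: [[x, y, z, roll, claw], ...]. A call has 1 to 5 rows; each row is the pose to reach, as a shift and turn from the pose commanded when the call began; what a row does not reach only later rows make up. A row lasts 1/10 s, in which the tool goes at most 50 mm and 8.59 degrees, less where a joint would pass 70% of its speed; a pose out of reach is approached as far as the arm can. A call with a gripper value outside its range is refused whole. The fingers move at their own pace and stop on an object; "newtons" is the grip in N (left out, the last holds). Time passes only in rows, so rows that repeat a pose let the fingers close. It gives the time, the measured TCP pose, the force, the opening and the grip force at its end, in the units of the state.
- telemetry.observe(): the state, without advancing time (a new reading comes with each control period).
- imaging.capture(name): name is "side" or "top"; returns the picture (480x640x3 uint8, blue, green, red); there is no depth.
- imaging.camera_model(name): a dict with "mtx" (3x3 intrinsics, pixels), "R" (3x3) and "t" (3): a world point X has camera coordinates R X + t. Camera axes: x right, y down, z forward; pixel columns grow to the right and rows downward; lengths in m; the calibration is good to about 2 mm. A picture is of the moment at which its call begins. camera_model takes no time and is no camera call.
- finish_job(): hands the job in; it is judged then, once.
Trained networks look in the newest picture that a camera, given by its name, has taken for a name from the list of things; names that differ only in an ending like _2 or _b are one class to them, and where a whole thing is asked for, a point or a joint stands for the part that bears it (a point fixed in the world has none). Each returns a list of dicts, best first, with "confidence" (0 to 1); they miss things now and then, are a little off and sometimes report something else, mostly with a low value. They report only what shows in the picture. A call takes as long as a camera call. They do not tell look-alikes from the thing itself.
- boxes_of(name, camera): "extent" ([left, top, width, height] in pixels, round what is visible of it).
- trace(name, camera): "mask" (480x640 bool, what is visible of it) and "extent" ([left, top, width, height] in pixels, round what is visible of it).
- place_of(name, camera): "location" ([row, column] in pixels: a listed point, or the origin of a listed thing).
The state is a dict: "clock": time; "qpos": joint angles; "qvel": joint speeds; "joint_efforts": joint torques, N m; "tool_pos": TCP position; "tool_rot": TCP orientation; "wrist_force": force on the tool from outside, world axes, zero at the start; "ft_torque": the same for the moment, N m; "width": opening from 0.0 (shut) to 1.0 (fully open); "grip_force": force on a finger pad.
Only numpy, scipy, OpenCV 4.12 (cv2) and the standard library are available. Lean on these libraries where they do the work, as an engineer would, in place of code of your own. Each camera call takes 0.05 s, during which the arm holds its last target. There are 200 camera calls.

## Task

Close the clamped aluminium rod holder with its orange bayonet cap: line the cap's two lugs up with the two slots in the holder's rim, push it down against the spring, twist it clockwise (seen from above) to the stop and let it rise into its lock. Work gently, feeling for the slots and never forcing the cap, keep it upright, leave the dishes, reel and lure box where they are, and finish with the cap locked and let go.

Things in the scene. Friction and masses are not known exactly. Their poses are not given: they have to be found in the camera images.
- cap: Loose orange cap, upright on the plank, 110 g (up to 40% more or less), sizes in mm. Origin: centre of its underside, z up, x along lugs and grip bar. Grey stem, diameter 39, z 0 to 21, foot chamfered (31 across at z 0, full at z 8); orange flange, diameter 68, z 21 to 27, a red dash over each lug. A half turn makes no difference.
- cap_lugs (a point): Middle of the cap's steel lug bar, on its axis 10.5 mm above its origin. The bar runs through the stem along the cap's x: 56 mm tip to tip, 10 wide, z 8 to 13 of the cap, so two equal lugs.
- cap_grip (a point): Middle of the cap's orange grip bar, on its axis 43 mm above its origin: 50 mm long along the cap's x (same direction as the lugs), 16 thick along y, z 27 to 59 of the cap. To be pinched from above across its thickness.
- holder: Fixed aluminium rod holder (mm): tube 70 across, rim top at z 85, foot plate held to the plank by a blue C-clamp on its +x side (top of clamp at z 60). Origin: tube axis at the plank's top face, which is 60 above the work surface. The slotted rim collar is fixed, but was set by hand: its slots lie anywhere 0.15 to 1.15 rad anticlockwise of this x axis.
- mouth (a point): Centre of the rim's top face; axes as the holder, so they do not show the slots. Opening 43 mm across. Two opposite slots 14 mm wide run outward through the rim (lugs clear by 0.08 rad each way): gaps with red dashes beside them seen from above, or felt: rest the lugs on the rim (cap origin 8 mm below this point), turn under a light push till they drop.
- pad_seat (a point): Point on the holder's axis 11 mm below the rim top: where the cap's origin rests on the spring pad when its lugs have dropped in the slots, unlocked; it stays there if let go and may be gripped again. The pad pushes up 3.5 N here and 0.5 N more per mm pressed (8.5 N at home_seat).
- home_seat (a point): Point on the holder's axis 21 mm below the rim top: where the cap's origin is when the flange is pressed hard down on the rim. With the cap's origin at most 2 mm above this point it can turn clockwise from above, 0.91 rad to a hard stop; the other way is blocked. Over 60 N between cap and holder is damage; 1 N m of twist puts about 20 N on each lug.
- lock_seat (a point): Point on the holder's axis 16.5 mm below the rim top: where the cap's origin is when locked, its lugs risen into notches under the lip, centred 0.87 rad clockwise of the slots (0.08 rad play each way), 4.5 mm gap left under the flange. If let rise before the notches it stops 2.5 mm lower than this, not locked.
- dish_a: White ceramic dish with dark sinkers, 82 mm across the rim, 24 high, loose on the plank; leave alone. Origin: centre of its underside.
- dish_b: White ceramic dish with bright sinkers, 82 mm across the rim, 24 high, loose on the plank; leave alone. Origin: centre of its underside.
- reel: Black plastic reel lying flat, 64 mm across, 38 high with a crank knob up to 59, loose on the plank; leave alone. Origin: centre of its underside.
- lure_box: Transparent lure box 112 x 92 x 33 mm with coloured lures, loose on the plank; leave alone. Origin: centre of its underside.
There are look-alikes about, which are no part of the job. There is more than one size of the cap; the job needs the middle-sized.

How it is judged:
On the way:
1. the cap's lugs are through the slots and pushed in below the lip: cap origin more than 18.5 mm below the rim top, within 4 mm of its axis (z of cap in the frame of mouth below -0.0185 m and horizontal distance between cap and mouth below 0.004 m), for 0.1 s.
At the end, for the whole second after the job is handed in: The cap is locked in the holder's notch: its origin 14.8 to 17.8 mm below the rim top, within 4 mm of the mouth's axis, upright within 0.08 rad, at rest and let go (z of cap in the frame of mouth between -0.0178 and -0.0148 m and horizontal distance between cap and mouth below 0.004 m and angle between cap's own z axis and vertical below 0.08 rad and linear speed of cap below 0.02 m/s); the robot touches nothing.
It fails at once if cap and holder pressed together with more than 60 N (contact force between cap and holder above 60 N).
It fails at once if the cap is tipped by more than 0.6 rad (angle between cap's own z axis and vertical above 0.6 rad).
It fails at once if a dish, the reel or the lure box is moved by more than 25 mm (distance of any of dish_a, dish_b, reel, lure_box from where it was at the start of the episode above 0.025 m).
It also fails if it takes over 72 s, if anything falls off the work surface, if the arm or the gripper's body presses on something with over 40 N, if the wrist force passes 120 N, or if a joint passes its speed limit or range.

## Working session

There is one attempt and no reset: what is moved stays moved. The work goes in short steps, Python scripts to look and compute and a tool call to move; the robot and the scene stay as the last step left them, time stands still between calls to the robot, and variables do not carry over. Pictures are saved under pics/ and viewed, at most 10 in all, crops included, and the job is handed in when it is done.

Besides the shell and the picture viewer there is one more tool, called after "Call:" as name(argument=value, ...) on one line, values as JSON. arm_command: Moves the arm, as the interface text tells. Its arguments: {"type":"object","properties":{"moves":{"type":"array","items":{"type":"array","items":{"type":"number"}}},"newtons":{"type":"number"}},"required":["moves"]}

```bash
mkdir -p pics
cat > h.py <<'E'
import numpy as np, cv2
from cell import telemetry, imaging, finish_job, boxes_of, trace, place_of, arm
def ray(cam,row,col,z):
    m=imaging.camera_model(cam); K,R,t=[np.array(m[k]) for k in("mtx","R","t")]
    d=R.T@np.linalg.inv(K)@[col,row,1]; c=-R.T@t
    return c+d*(z-c[2])/d[2]
def proj(cam,X):
    m=imaging.camera_model(cam); K,R,t=[np.array(m[k]) for k in("mtx","R","t")]
    p=K@(R@np.array(X)+t); return p[1]/p[2],p[0]/p[2]
E
python3 - <<'E'
from h import *
for c in("top","side"):
    cv2.imwrite(f"pics/{c}1.png",imaging.capture(c))
    m=imaging.camera_model(c);R=np.array(m["R"]);print(c,"cam at",-R.T@np.array(m["t"]),np.array(m["mtx"])[0,0])
    for n in("cap","cap_grip","holder","mouth"):
        for d in place_of(n,c)[:4]:
            z={"cap":.06,"cap_grip":.103,"holder":.06,"mouth":.145}[n]
            print(c,n,round(d["confidence"],2),np.round(d["location"]),ray(c,*d["location"],z).round(4))
print({k:np.round(v,3) for k,v in telemetry.observe().items()})
E
```

```text
top cam at [0.42175678 0.00631403 1.08253516] 485.1247299642264
top cap 0.94 [373. 409.] [ 0.2825 -0.1982  0.06  ]
top cap 0.89 [292. 315.] [ 0.4451 -0.0024  0.06  ]
top cap 0.8 [161. 308.] [0.7263 0.0185 0.06  ]
top cap 0.41 [216. 358.] [ 0.609  -0.0902  0.06  ]
top cap_grip 0.85 [374. 416.] [ 0.286 -0.205  0.103]
top cap_grip 0.84 [152. 312.] [0.7331 0.01   0.103 ]
top cap_grip 0.67 [285. 315.] [ 0.4574 -0.0007  0.103 ]
top cap_grip 0.65 [213. 360.] [ 0.6075 -0.0917  0.103 ]
top holder 0.64 [219. 358.] [ 0.6029 -0.0899  0.06  ]
top mouth 0.96 [214. 361.] [ 0.5975 -0.0892  0.145 ]
side cam at [0.48163677 0.611156   0.83323751] 448.5906422174629
side cap 0.93 [222. 414.] [ 0.2954 -0.1578  0.06  ]
side cap 0.71 [285. 212.] [0.7408 0.0544 0.06  ]
side cap 0.65 [268. 345.] [ 0.4609 -0.0069  0.06  ]
side cap_grip 0.91 [258. 350.] [ 0.451  -0.0005  0.103 ]
side cap_grip 0.76 [205. 415.] [ 0.2994 -0.1714  0.103 ]
side cap_grip 0.64 [279. 207.] [0.7398 0.0715 0.103 ]
side holder 0.77 [238. 286.] [ 0.5996 -0.0902  0.06  ]
side holder 0.71 [267. 348.] [ 0.4524 -0.0093  0.06  ]
side mouth 0.64 [213. 281.] [ 0.6043 -0.084   0.145 ]
{'clock': np.float64(0.5), 'qpos': array([ 1.067,  0.307,  1.506,  0.   ,  1.328, -0.074]), 'qvel': array([-0.   , -0.001, -0.002,  0.   ,  0.001,  0.   ]), 'joint_efforts': array([-1.0000e-03, -4.5704e+01, -2.5207e+01, -0.0000e+00,  3.0000e-03,
        0.0000e+00]), 'tool_pos': array([0.24 , 0.522, 0.229]), 'tool_rot': array([-3.141, -0.   ,  2.711]), 'wrist_force': array([1.061, 0.568, 0.577]), 'ft_torque': array([-0.038,  0.029, -0.055]), 'grip_force': np.float64(0.0), 'width': np.float64(1.002)}
```

View pics/top1.png

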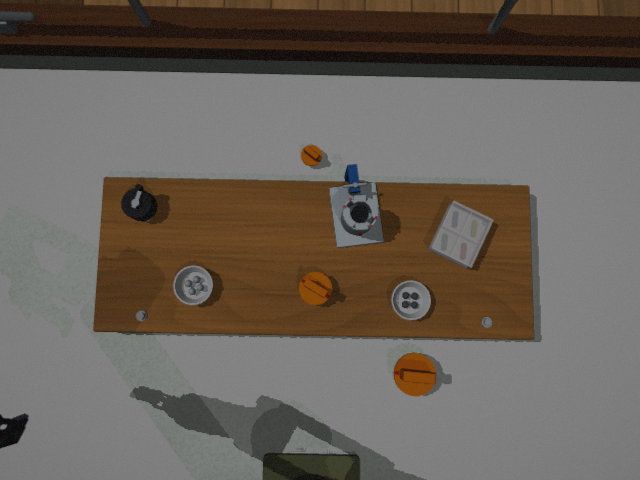

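View pics/side1.png

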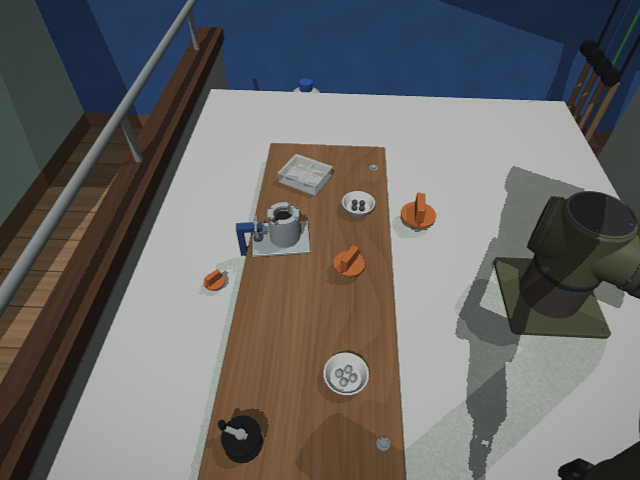

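The top picture shows three orange caps: small at (col 312, row 156), off the plank; middle at (316, 288), on the plank; large at (415, 374), on the table. The one on the plank is the middle-sized and fits the description. The holder's mouth is at (361, 214). I'll confirm with an enlarged crop and measure the yaw.

Run:
```python
from h import *
im=imaging.capture("top")
tr=[d for d in trace("cap","top")]
for d in tr: print("trace",round(d["confidence"],2),np.round(d["extent"]),d["mask"].sum())
sd=imaging.capture("side")
def crop(i,r,c,h=38): return cv2.resize(i[r-h:r+h,c-h:c+h],(400,300) if 0 else (380,380)[:2],interpolation=cv2.INTER_CUBIC)
a=np.hstack([crop(im,288,316,24),crop(im,214,361,24)])
cv2.imwrite("pics/crop.png",a)
# flange ellipse for each cap by orange mask
def orange(i):
    hsv=cv2.cvtColor(i,cv2.COLOR_BGR2HSV); return cv2.inRange(hsv,(3,120,80),(22,255,255))
for cam,i,boxes in(("top",im,None),):
    m=orange(i); n,l,s,cen=cv2.connectedComponentsWithStats(m)
    for k in range(1,n):
        if s[k,4]>150: 
            x,y,w,h=s[k,:4]; print(s[k],cen[k].round(1))
s=sd[225:300,300:400]; 
# expected px
for X in((.445,-.002,.087),(.452,-.002,.087),(.598,-.089,.145)): print(X,np.round(proj("top",X),1),np.round(proj("side",X),1))
```

```text
trace 0.87 [393. 353.  45.  40.] 1469
trace 0.54 [298. 147.  24.  18.] 374
trace 0.27 [330. 164.  54.  86.] 3193
[ 84   0  45   6 232] [106.5   2.1]
[140   0  37   7 223] [158.9   2.6]
[178   0  46   8 332] [201.    3.1]
[225   0  45   9 367] [247.4   3.6]
[272   0  45  10 417] [294.4   4.1]
[319   0  45  11 456] [341.2   4.6]
[365   0  46  12 505] [388.2   5.1]
[412   0  46  13 547] [435.1   5.6]
[459   0  45  14 550] [479.7   5.8]
[510   0  41  15 530] [532.    6.9]
[552   0  46  16 681] [574.9   7.1]
[301 145  21  21 306] [310.8 154.8]
[   94   178   440   161 53527] [311.4 260.9]
[ 394  353   42   43 1351] [414.7 374.3]
(0.445, -0.002, 0.087) [291.7 315.2] [262.4 352.5]
(0.452, -0.002, 0.087) [288.2 315.3] [262.2 349.2]
(0.598, -0.089, 0.145) [213.6 361.3] [211.7 284.4]
```

View pics/crop.png

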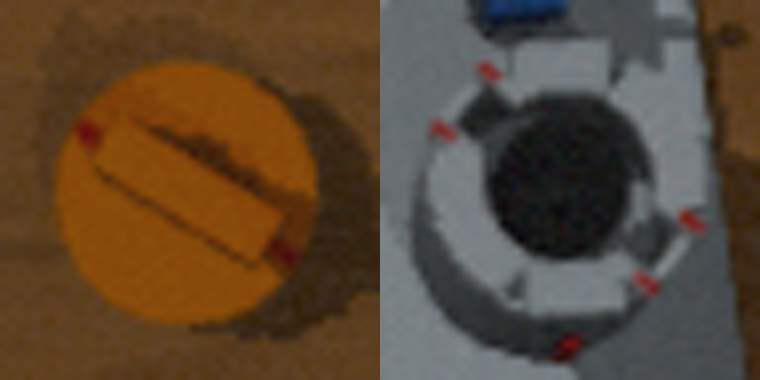

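The crop shows the plank cap with its red dashes at crop (89,133) and (285,256). Its 34 mm radius confirms it is the middle size. The slot dash pairs are centred at about (466,101) and (668,251), and a lone dash at (568,349) looks like a lock mark.

Run:
```python
from h import *
s=380/48
def w(x,y,c0,r0,z): return ray("top",r0+y/s-.5,c0+x/s-.5,z)
c=w(187.5,193.5,292,264,.087); a=w(89,133,292,264,.087); b=w(285,256,292,264,.087)
print("cap",c,(a+b)/2,"yaw",np.arctan2(*(a-b)[1::-1]), np.linalg.norm(a-b))
p=[w(x-380,y,337,190,.145) for x,y in((489,72),(444,130),(691,220),(646,283))]
d=(p[0]+p[1]-p[2]-p[3])/2
print("mouth",sum(p)/4,"slot",np.arctan2(d[1],d[0]),np.linalg.norm(d))
# side: orange blob of the cap near (262,350)
sd=imaging.capture("side"); cv2.imwrite("pics/side_crop.png",np.hstack([cv2.resize(sd[238:286,325:373],(380,380),interpolation=2),cv2.resize(sd[190:238,260:308],(380,380),interpolation=2)]))
for n,z in(("cap_grip",.103),("cap_lugs",.0705),("mouth",.145),("pad_seat",.134)):
  for cam in("top","side"):
    for d in place_of(n,cam)[:4]: print(n,cam,round(d["confidence"],2),ray(cam,*d["location"],z).round(4))
```

```text
cap [ 0.45258175 -0.00174644  0.087     ] [ 0.45234678 -0.00158011  0.087     ] yaw 1.0306953951031135 0.059745383645862196
mouth [ 0.60158931 -0.08676956  0.145     ] slot 0.9394107118277275 0.06246282542435052
cap_grip top 0.96 [ 0.2842 -0.2058  0.103 ]
cap_grip top 0.93 [ 0.4539 -0.0095  0.103 ]
cap_grip top 0.61 [0.7301 0.0071 0.103 ]
cap_grip side 0.79 [0.7347 0.0733 0.103 ]
cap_grip side 0.73 [ 0.2989 -0.1659  0.103 ]
cap_grip side 0.66 [0.4505 0.0019 0.103 ]
cap_lugs top 0.92 [ 0.4563 -0.0027  0.0705]
cap_lugs top 0.72 [0.7358 0.0143 0.0705]
cap_lugs top 0.68 [ 0.2789 -0.202   0.0705]
cap_lugs top 0.24 [ 0.6158 -0.0868  0.0705]
cap_lugs side 0.81 [0.4512 0.0023 0.0705]
cap_lugs side 0.73 [ 0.2925 -0.1608  0.0705]
cap_lugs side 0.73 [0.745  0.0593 0.0705]
cap_lugs side 0.47 [ 0.5665 -0.2793  0.0705]
mouth top 0.65 [ 0.6025 -0.0872  0.145 ]
mouth top 0.24 [ 0.4584 -0.0006  0.145 ]
mouth top 0.18 [4.466e-01 3.000e-04 1.450e-01]
mouth side 0.7 [ 0.6026 -0.0823  0.145 ]
mouth side 0.67 [ 0.603  -0.0844  0.145 ]
pad_seat top 0.64 [ 0.606  -0.0875  0.134 ]
pad_seat side 0.75 [ 0.597  -0.0913  0.134 ]
```

View pics/side_crop.png

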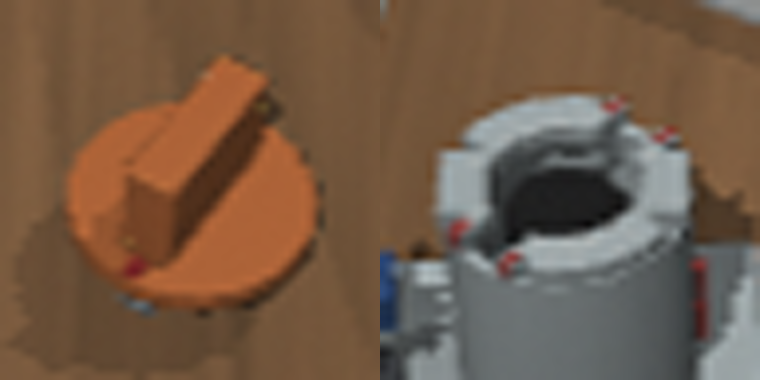

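Call:
arm_command(moves=[[0.02, -0.05, 0, -0.14, 0], [0.04, -0.09, 0, -0.28, 0], [0.06, -0.14, 0, -0.42, 0], [0.08, -0.18, 0, -0.56, 0], [0.1, -0.22, 0, -0.7, 0]])

```text
clock: 1.6
tool_pos: [0.3405, 0.3006, 0.2296]
tool_rot: [3.141, 0.0, 2.005]
wrist_force: [1.0, 0.1, -0.7]
width: 1.006
grip_force: 0.0
```

Call:
arm_command(moves=[[0.02, -0.05, 0, -0.14, 0], [0.04, -0.09, 0, -0.28, 0], [0.06, -0.14, 0, -0.42, 0], [0.08, -0.18, 0, -0.56, 0], [0.1, -0.22, 0, -0.7, 0]])

```text
clock: 2.1
tool_pos: [0.4408, 0.0803, 0.2298]
tool_rot: [3.141, -0.0, 1.304]
wrist_force: [0.8, -0.1, -0.5]
width: 0.999
grip_force: 0.0
```

The side crop shows the cap's grip bar running away to the upper right. The slot dash pairs are centred at about (483,247) and (639,120).

Run:
```python
from h import *
s=380/48
w=lambda x,y,c0,r0,z: ray("side",r0+y/s-.5,c0+x/s-.5,z).round(4)
print("mouth side",w(181,183.5,260,190,.145)); a=w(103,247,260,190,.145);b=w(259,120,260,190,.145);d=b-a;print(np.arctan2(-d[1],-d[0])%np.pi)
print("cap side L/R",w(66,197,325,238,.087),w(320,197,325,238,.087),"mid",w(193,197,325,238,.087))
```

```text
mouth side [ 0.6022 -0.0858  0.145 ]
0.9512706915723695
cap side L/R [0.4872 0.0005 0.087 ] [ 0.4183 -0.0035  0.087 ] mid [ 0.4528 -0.0015  0.087 ]
```

Call:
arm_command(moves=[[0.006, -0.045, 0, -0.14, 0], [0.0125, -0.084, 0, -0.28, 0], [0.0125, -0.084, -0.04, -0.28, 0], [0.0125, -0.084, -0.08, -0.28, 0], [0.0125, -0.084, -0.1, -0.28, 0]])

```text
clock: 2.6
tool_pos: [0.4508, -0.0021, 0.127]
tool_rot: [-3.138, 0.002, 1.029]
wrist_force: [-0.7, -0.9, 0.4]
width: 0.998
grip_force: 0.0
```

Run:
```python
from h import *
i=imaging.capture("top"); sd=imaging.capture("side")
cv2.imwrite("pics/pre.png",np.hstack([cv2.resize(i[252:324,280:352],(390,390)),cv2.resize(sd[220:292,310:382],(390,390))]))
```

```text
(no output)
```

View pics/pre.png

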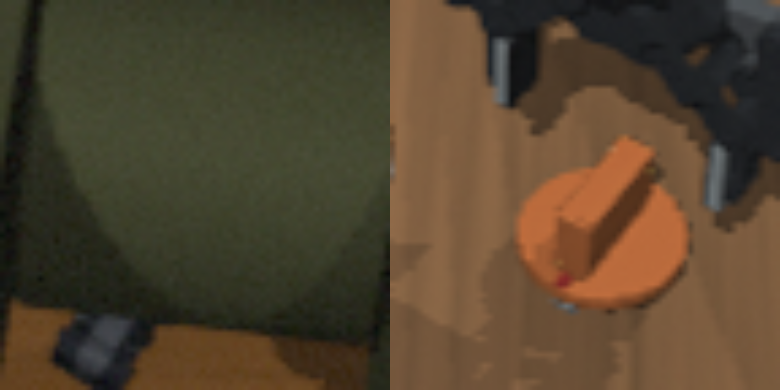

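The side view shows the jaws straddling the bar symmetrically, with the finger tips at (515,105) and (715,205) either side of it. I'll descend and grip.

Call:
arm_command(moves=[[0, 0, -0.01, 0, 0], [0, 0, -0.018, 0, 0], [0, 0, -0.018, 0, 0], [0, 0, -0.018, 0, 0.5], [0, 0, -0.018, 0, 1]], newtons=50)

```text
clock: 3.2
tool_pos: [0.4532, -0.0015, 0.1121]
tool_rot: [3.14, -0.001, 1.031]
wrist_force: [0.1, 0.1, -0.6]
width: 0.693
grip_force: 0.0
```

Call:
arm_command(moves=[[0, 0, 0, 0, 1], [0, 0, 0, 0, 1], [0, 0, 0, 0, 1], [0, 0, 0, 0, 1], [0, 0, 0, 0, 1]])

```text
clock: 3.7
tool_pos: [0.4529, -0.0015, 0.1118]
tool_rot: [3.141, -0.0, 1.031]
wrist_force: [-1.2, 1.1, 5.7]
width: 0.164
grip_force: 49.1
```

Call:
arm_command(moves=[[0, 0, 0.01, 0, 1], [0, 0, 0.04, 0, 1], [0, 0, 0.08, 0, 1], [0, 0, 0.115, 0, 1], [0, 0, 0.115, 0, 1]])

```text
clock: 4.2
tool_pos: [0.4562, -0.0019, 0.2315]
tool_rot: [3.132, -0.005, 1.031]
wrist_force: [-0.2, -0.5, -0.4]
width: 0.163
grip_force: 49.0
```

Call:
arm_command(moves=[[0.035, -0.02, 0, -0.04, 1], [0.075, -0.042, 0, -0.09, 1], [0.115, -0.065, 0, -0.09, 1], [0.15, -0.085, 0, -0.09, 1], [0.15, -0.085, 0, -0.09, 1]])

```text
clock: 4.7
tool_pos: [0.6072, -0.0896, 0.2248]
tool_rot: [3.139, -0.0, 0.939]
wrist_force: [0.6, -0.2, -1.0]
width: 0.166
grip_force: 49.1
```

Call:
arm_command(moves=[[0, 0, 0, 0, 1], [0, 0, 0, 0, 1]])

```text
clock: 4.9
tool_pos: [0.6009, -0.0859, 0.2254]
tool_rot: [-3.138, 0.001, 0.941]
wrist_force: [-0.9, 0.9, -0.8]
width: 0.161
grip_force: 49.1
```

Run:
```python
from h import *
i=imaging.capture("side"); cv2.imwrite("pics/over.png",cv2.resize(i[130:270,215:355],(590,590),interpolation=2))
print({k:np.round(v,4) for k,v in telemetry.observe().items() if k not in("qvel",)})
```

```text
{'clock': np.float64(4.95), 'qpos': array([-2.114e-01,  3.550e-01,  1.441e+00,  2.000e-04,  1.348e+00,
        4.181e-01]), 'joint_efforts': array([-2.76800e-01, -4.88693e+01, -2.59358e+01, -1.72000e-02,
       -2.84000e-02,  1.00000e-03]), 'tool_pos': array([ 0.6009, -0.0857,  0.2258]), 'tool_rot': array([-3.1393e+00,  8.0000e-04,  9.4130e-01]), 'wrist_force': array([ 0.4747,  0.098 , -0.2935]), 'ft_torque': array([-0.0507,  0.0171,  0.0908]), 'grip_force': np.float64(49.1328), 'width': np.float64(0.167)}
```

View pics/over.png

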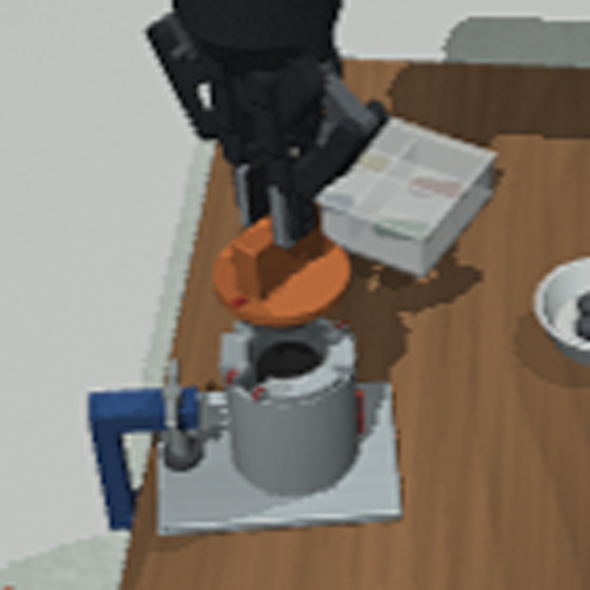

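The cap is held level above the mouth. I'll lower it and feel for the slots.

Call:
arm_command(moves=[[0.001, -0.0005, -0.015, 0, 1], [0.001, -0.0005, -0.025, 0, 1], [0.001, -0.0005, -0.03, 0, 1], [0.001, -0.0005, -0.03, 0, 1]])

```text
clock: 5.35
tool_pos: [0.6024, -0.0865, 0.1956]
tool_rot: [-3.14, 0.001, 0.941]
wrist_force: [-0.3, -0.2, -0.6]
width: 0.166
grip_force: 49.1
```

Call:
arm_command(moves=[[0, 0, -0.0015, 0, 1], [0, 0, -0.003, 0, 1], [0, 0, -0.003, 0, 1]])

```text
clock: 5.65
tool_pos: [0.6038, -0.0871, 0.1936]
tool_rot: [3.141, -0.0, 0.941]
wrist_force: [-0.2, 0.2, 0.2]
width: 0.166
grip_force: 49.1
```

Call:
arm_command(moves=[[0, 0, -0.001, 0, 1], [0, 0, -0.002, 0, 1], [0, 0, -0.002, 0, 1]])

```text
clock: 5.95
tool_pos: [0.6036, -0.0871, 0.1913]
tool_rot: [-3.141, 0.0, 0.941]
wrist_force: [0.8, 0.1, -1.3]
width: 0.159
grip_force: 49.1
```

Call:
arm_command(moves=[[-0.001, 0.0004, -0.001, 0, 1], [-0.001, 0.0004, -0.002, 0, 1], [-0.001, 0.0004, -0.002, 0, 1]])

```text
clock: 6.25
tool_pos: [0.6024, -0.0866, 0.1892]
tool_rot: [-3.141, 0.0, 0.941]
wrist_force: [0.5, -0.0, -1.1]
width: 0.167
grip_force: 49.1
```

Call:
arm_command(moves=[[0, 0, -0.001, 0, 1], [0, 0, -0.002, 0, 1], [0, 0, -0.002, 0, 1]])

```text
clock: 6.55
tool_pos: [0.6025, -0.0866, 0.1872]
tool_rot: [-3.141, 0.0, 0.941]
wrist_force: [0.9, 0.4, -0.5]
width: 0.166
grip_force: 49.1
```

Call:
arm_command(moves=[[0, 0, -0.001, 0, 1], [0, 0, -0.002, 0, 1], [0, 0, -0.002, 0, 1]])

```text
clock: 6.85
tool_pos: [0.6028, -0.0866, 0.1858]
tool_rot: [3.141, -0.0, 0.941]
wrist_force: [-0.4, -0.5, 2.5]
width: 0.166
grip_force: 49.5
```

The lugs passed rim level with no contact, and 2.5 N now matches the spring pad. I'll press on in small steps.

Call:
arm_command(moves=[[0, 0, -0.001, 0, 1], [0, 0, -0.002, 0, 1], [0, 0, -0.002, 0, 1]])

```text
clock: 7.15
tool_pos: [0.6028, -0.0866, 0.1837]
tool_rot: [3.141, -0.0, 0.941]
wrist_force: [-0.5, 0.2, 3.1]
width: 0.165
grip_force: 49.6
```

Call:
arm_command(moves=[[0, 0, -0.001, 0, 1], [0, 0, -0.002, 0, 1], [0, 0, -0.002, 0, 1]])

```text
clock: 7.45
tool_pos: [0.6027, -0.0866, 0.1815]
tool_rot: [3.141, -0.0, 0.941]
wrist_force: [-0.8, -1.0, 3.4]
width: 0.164
grip_force: 49.8
```

Call:
arm_command(moves=[[0, 0, -0.001, 0, 1], [0, 0, -0.002, 0, 1], [0, 0, -0.002, 0, 1]])

```text
clock: 7.75
tool_pos: [0.6028, -0.0867, 0.1795]
tool_rot: [3.141, -0.0, 0.941]
wrist_force: [-1.2, 0.8, 5.3]
width: 0.161
grip_force: 49.9
```

Force rises at the spring's rate. About 3 mm more.

Call:
arm_command(moves=[[0, 0, -0.001, 0, 1], [0, 0, -0.002, 0, 1], [0, 0, -0.002, 0, 1]])

```text
clock: 8.05
tool_pos: [0.6028, -0.0866, 0.1777]
tool_rot: [3.141, -0.0, 0.941]
wrist_force: [-1.1, 0.8, 6.9]
width: 0.162
grip_force: 50.0
```

Call:
arm_command(moves=[[0, 0, -0.0005, 0, 1], [0, 0, -0.001, 0, 1], [0, 0, -0.001, 0, 1]])

```text
clock: 8.35
tool_pos: [0.6028, -0.0867, 0.1768]
tool_rot: [3.141, -0.0, 0.941]
wrist_force: [-1.9, 0.3, 6.5]
width: 0.162
grip_force: 50.0
```

Call:
arm_command(moves=[[0, 0, -0.0003, -0.04, 1], [0, 0, -0.0003, -0.08, 1], [0, 0, -0.0003, -0.12, 1], [0, 0, -0.0003, -0.12, 1]])

```text
clock: 8.75
tool_pos: [0.6031, -0.0867, 0.1767]
tool_rot: [3.14, -0.001, 0.82]
wrist_force: [-1.5, 0.3, 7.3]
width: 0.165
grip_force: 50.0
```

```bash
python3 -c "
from h import *
s=telemetry.observe();print(s['ft_torque'],s['wrist_force'],s['tool_rot'])"
```

```text
[ 0.08557945  0.23104913 -0.03317094] [-1.45554836  0.2846853   7.28377613] [ 3.14049144e+00 -7.31874362e-04  8.20013125e-01]
```

Call:
arm_command(moves=[[0, 0, 0, -0.05, 1], [0, 0, 0, -0.1, 1], [0, 0, 0, -0.15, 1], [0, 0, 0, -0.2, 1], [0, 0, 0, -0.2, 1]])

```text
clock: 9.25
tool_pos: [0.6032, -0.0867, 0.1768]
tool_rot: [3.14, -0.001, 0.62]
wrist_force: [-0.6, 1.4, 7.1]
width: 0.167
grip_force: 50.0
```

```bash
python3 -c "
from h import *
s=telemetry.observe();print(s['ft_torque'],s['wrist_force'],s['tool_rot'])"
```

```text
[0.07818334 0.16065887 0.00258556] [-0.63410065  1.39062415  7.11621593] [ 3.14047188e+00 -1.13005301e-03  6.19779523e-01]
```

Call:
arm_command(moves=[[0, 0, 0, -0.07, 1], [0, 0, 0, -0.14, 1], [0, 0, 0, -0.21, 1], [0, 0, 0, -0.28, 1], [0, 0, 0, -0.28, 1]])

```text
clock: 9.75
tool_pos: [0.6031, -0.0866, 0.1767]
tool_rot: [3.141, -0.001, 0.339]
wrist_force: [-1.0, 1.4, 7.0]
width: 0.163
grip_force: 50.0
```

Call:
arm_command(moves=[[0, 0, 0, -0.05, 1], [0, 0, 0, -0.1, 1], [0, 0, 0, -0.14, 1], [0, 0, 0, -0.18, 1], [0, 0, 0, -0.18, 1]])

```text
clock: 10.25
tool_pos: [0.603, -0.0866, 0.1767]
tool_rot: [3.141, -0.001, 0.16]
wrist_force: [-0.8, 1.4, 6.7]
width: 0.159
grip_force: 50.0
```

```bash
python3 -c "
from h import *
s=telemetry.observe();print(s['ft_torque'],s['wrist_force'],s['tool_rot'])"
```

```text
[0.11393762 0.20173075 0.0695011 ] [-0.79469489  1.42223809  6.72668142] [ 3.14133725e+00 -1.14962593e-03  1.60006980e-01]
```

Call:
arm_command(moves=[[0, 0, 0, -0.03, 1], [0, 0, 0, -0.06, 1], [0, 0, 0, -0.06, 1]])

```text
clock: 10.55
tool_pos: [0.603, -0.0865, 0.1767]
tool_rot: [3.141, -0.001, 0.1]
wrist_force: [-1.6, 1.7, 6.6]
width: 0.167
grip_force: 50.0
```

```bash
python3 -c "
from h import *
s=telemetry.observe();print(s['ft_torque'],s['wrist_force'],s['tool_rot'])"
```

```text
[ 0.07115747  0.23813196 -0.02701149] [-1.61865984  1.71349407  6.6408342 ] [ 3.14146455e+00 -1.08405665e-03  1.00284656e-01]
```

Call:
arm_command(moves=[[0, 0, 0, -0.02, 1], [0, 0, 0, -0.03, 1], [0, 0, 0, -0.03, 1]])

```text
clock: 10.85
tool_pos: [0.603, -0.0865, 0.1767]
tool_rot: [3.142, -0.001, 0.071]
wrist_force: [-1.4, 0.2, 8.4]
width: 0.164
grip_force: 50.0
```

```bash
python3 -c "
from h import *
s=telemetry.observe();print(s['ft_torque'],s['wrist_force'],s['tool_rot'])"
```

```text
[0.11729656 0.23161531 0.01373228] [-1.41539113  0.24240807  8.39294402] [ 3.14155130e+00 -1.06540618e-03  7.06953155e-02]
```

Call:
arm_command(moves=[[0, 0, 0, -0.02, 1], [0, 0, 0, -0.03, 1], [0, 0, 0, -0.03, 1]])

```text
clock: 11.15
tool_pos: [0.603, -0.0865, 0.1767]
tool_rot: [3.142, -0.001, 0.041]
wrist_force: [-1.5, 0.2, 5.5]
width: 0.167
grip_force: 50.0
```

```bash
python3 -c "
from h import *
s=telemetry.observe();print(s['ft_torque'],s['wrist_force'],s['tool_rot'])"
```

```text
[0.2232931  0.31409626 0.02488375] [-1.51329607  0.18564289  5.49448291] [ 3.14159013e+00 -1.03152182e-03  4.06754409e-02]
```

Call:
arm_command(moves=[[0, 0, 0, -0.02, 1], [0, 0, 0, -0.02, 1], [0, 0, 0, -0.02, 1]])

```text
clock: 11.45
tool_pos: [0.603, -0.0865, 0.1767]
tool_rot: [-3.142, -0.001, 0.021]
wrist_force: [-1.5, 1.1, 7.0]
width: 0.165
grip_force: 50.0
```

```bash
python3 -c "
from h import *
s=telemetry.observe();print(s['ft_torque'],s['wrist_force'],s['tool_rot'])"
```

```text
[0.11986992 0.25330655 0.03102387] [-1.46772273  1.09811357  6.98446394] [-3.14157470e+00 -1.10651020e-03  2.08470382e-02]
```

Call:
arm_command(moves=[[0, 0, 0, -0.02, 1], [0, 0, 0, -0.02, 1], [0, 0, 0, -0.02, 1]])

```text
clock: 11.75
tool_pos: [0.603, -0.0865, 0.1767]
tool_rot: [3.142, -0.001, 0.001]
wrist_force: [-2.1, 0.7, 6.8]
width: 0.166
grip_force: 50.1
```

```bash
python3 -c "
from h import *
s=telemetry.observe();print(s['ft_torque'],s['wrist_force'],s['tool_rot'])"
```

```text
[0.12665917 0.22076846 0.21944941] [-2.14302372  0.6933652   6.82666877] [ 3.14157257e+00 -1.08369055e-03  1.32980501e-03]
```

Call:
arm_command(moves=[[0, 0, 0, -0.02, 1], [0, 0, 0, -0.02, 1], [0, 0, 0, -0.02, 1]])

```text
clock: 12.05
tool_pos: [0.603, -0.0865, 0.1767]
tool_rot: [3.141, -0.001, -0.018]
wrist_force: [-0.6, 0.6, 6.6]
width: 0.163
grip_force: 50.4
```

```bash
python3 -c "
from h import *
s=telemetry.observe();print(s['ft_torque'],s['wrist_force'],s['tool_rot'])"
```

```text
[0.15819628 0.28359302 0.49813852] [-0.55922539  0.63706568  6.61742828] [ 3.14142052e+00 -1.09500049e-03 -1.79580929e-02]
```

The stop is felt at yaw ≈ 0.01, with 0.5 N m building up. I'll back off to the notch centre and rise.

Call:
arm_command(moves=[[0, 0, 0, 0.03, 1], [0, 0, 0, 0.06, 1], [0, 0, 0.001, 0.06, 1], [0, 0, 0.002, 0.06, 1], [0, 0, 0.002, 0.06, 1]])

```text
clock: 12.55
tool_pos: [0.6029, -0.0867, 0.1785]
tool_rot: [3.141, -0.001, 0.041]
wrist_force: [-0.0, 0.2, 4.7]
width: 0.165
grip_force: 49.9
```

Call:
arm_command(moves=[[0, 0, 0.001, 0, 1], [0, 0, 0.0015, 0, 1], [0, 0, 0.0015, 0, 1]])

```text
clock: 12.85
tool_pos: [0.6029, -0.0867, 0.1798]
tool_rot: [3.141, -0.001, 0.041]
wrist_force: [-1.7, 0.2, 5.6]
width: 0.161
grip_force: 49.8
```

Call:
arm_command(moves=[[0, 0, 0.0005, 0, 1], [0, 0, 0.001, 0, 1], [0, 0, 0.001, 0, 1]])

```text
clock: 13.15
tool_pos: [0.6028, -0.0867, 0.1804]
tool_rot: [3.142, -0.0, 0.041]
wrist_force: [0.6, 0.5, 3.4]
width: 0.164
grip_force: 49.6
```

It has risen past the unlocked stop height, so the lugs are in the notches. I'll release.

Call:
arm_command(moves=[[0, 0, 0, 0, 0.7], [0, 0, 0, 0, 0.4], [0, 0, 0, 0, 0], [0, 0, 0, 0, 0], [0, 0, 0, 0, 0]])

```text
clock: 13.65
tool_pos: [0.6025, -0.0866, 0.1804]
tool_rot: [-3.142, 0.0, 0.041]
wrist_force: [0.9, 0.2, 0.4]
width: 0.956
grip_force: 0.0
```

Call:
arm_command(moves=[[0, 0, 0.02, 0, 0], [0, 0, 0.06, 0, 0], [0, 0, 0.1, 0, 0], [-0.05, 0.04, 0.1, 0, 0], [-0.09, 0.08, 0.1, 0, 0]])

```text
clock: 14.15
tool_pos: [0.5284, -0.0211, 0.2822]
tool_rot: [3.141, -0.004, 0.038]
wrist_force: [-0.3, 0.8, -0.7]
width: 1.0
grip_force: 0.0
```

Call:
arm_command(moves=[[-0.03, 0.04, 0, 0, 0], [-0.06, 0.08, 0, 0, 0], [-0.08, 0.12, 0, 0, 0], [-0.1, 0.16, 0, 0, 0], [-0.1, 0.16, 0, 0, 0]])

```text
clock: 14.65
tool_pos: [0.4244, 0.1431, 0.2809]
tool_rot: [-3.139, 0.001, 0.047]
wrist_force: [-0.5, -2.1, -0.4]
width: 0.996
grip_force: 0.0
```

Run:
```python
from h import *
i=imaging.capture("side"); t=imaging.capture("top"); cv2.imwrite("pics/end.png",np.hstack([cv2.resize(i[170:270,230:330],(390,390),interpolation=2),cv2.resize(t[185:245,330:390],(390,390),interpolation=2)]))
```

```text
(no output)
```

View pics/end.png

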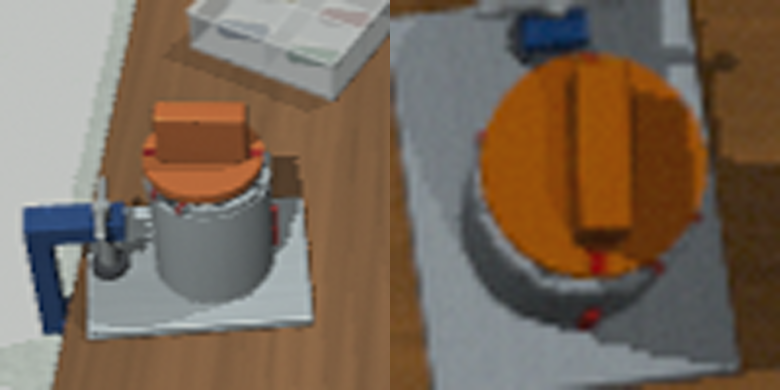

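The cap sits level, with a small even gap under the flange. Its red dash at (597,262) lines up with the lock mark at (590,318), so I'm handing in.

```bash
python3 -c "
from h import *
print(finish_job())"
```

```text
the job is handed in; nothing more can be done
None
```

The middle-sized cap is in the holder, twisted clockwise to its stop, risen into the lock and let go. The job was handed in at about 15 s; the lock is judged from the rise height, forces and final picture, since no verdict came back.

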